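Shut off the basin tap and centre its spout

TASK

Somebody has left the wash basin's three-hole tap with both levers open and the spout swung out to the left. Push the spout back with a fingertip until it points straight ahead, its outlet over the middle of the waste, and push each lever round until it is fully shut, the left one pointing straight out to the left and the right one straight out to the right. Only push: do not pinch the levers or the spout's arm, and leave the toiletries where they are.

Things in the scene. Friction and masses are not known exactly. Their poses are not given: they have to be found in the camera images.
- basin: white ceramic counter-top basin, fixed, 400 (x) by 640 (y) by 110 mm. Origin: centre of its underside on the counter; x points away from the robot to the tap, y left. Bowl open from x -175 to 60 mm, |y| < 295 mm, floor 25 mm up; flat tap ledge (110 mm up) from x 60 to 200 mm. On it a chrome three-hole tap: a swivel spout in the middle, a lever valve 125 mm to either side, all axes at x 125 mm
- left_lever (a joint): turn of the left valve lever, rad. 0 = shut, against its stop, the lever pointing straight out to the left (basin +y); grows as it swings towards the bowl; 1.57 = fully open, pointing over the bowl (basin -x). It stays where it is left; a push of about 4 N, 55 mm out from the axis, turns it.
- left_lever_axis (a point): point on the left valve's upright turning axis at the mid-height of the lever blade; in the basin's frame always (0.125, 0.125, 0.172). In the rules left_lever_c2 and _c3 are the two long side faces of this lever's blade; c2 (facing the bowl when shut) is the one to push on.
- left_lever_tip (a point): centre of the left lever at its outer end, at the blade mid-height, 82 mm from the axis. The chromed blade is 17 mm wide (the end 15 mm, rounded), 10 mm thick, top 177 mm and underside 167 mm above the counter, and starts from a round 38 mm cap on the axis (top 178 mm). The ledge lies 57 mm below the blade.
- right_lever (a joint): turn of the right valve lever, rad. 0 = shut, against its stop, the lever pointing straight out to the right (basin -y); grows as it swings towards the bowl; 1.57 = fully open, pointing over the bowl (basin -x). It stays where it is left; a push of about 4 N, 55 mm out from the axis, turns it.
- right_lever_axis (a point): point on the right valve's upright turning axis at the mid-height of the lever blade; in the basin's frame always (0.125, -0.125, 0.172). In the rules right_lever_c2 and _c3 are the two long side faces of this lever's blade; c2 (facing the bowl when shut) is the one to push on.
- right_lever_tip (a point): centre of the right lever at its outer end, at the blade mid-height, 82 mm from the axis. The chromed blade is 17 mm wide (the end 15 mm, rounded), 10 mm thick, top 177 mm and underside 167 mm above the counter, and starts from a round 38 mm cap on the axis (top 178 mm). The ledge lies 57 mm below the blade.
- spout (a joint): turn of the swivel spout, rad. 0 = pointing straight ahead over the waste (basin -x); positive = swung out to the left (+y side) as seen from the robot, negative = to the right. It stays where it is left; a push of about 3 N, 100 mm out, turns it. It has no stop in the middle (limits at -1.3 and 1.3).
- spout_axis (a point): point on the spout's upright turning axis at the mid-height of its level arm; in the basin's frame always (0.125, 0, 0.265). In the rules spout_c4 and spout_c5 are the left and right side faces of this arm. Swung to the left it stands above the left lever and can be in the gripper's way there.
- outlet (a point): centre of the spout's round outlet, facing down, 135 mm from the axis and 26 mm below the arm's mid-height. The arm is a level bar 26 mm wide and 16 mm thick, top 273 mm and underside 257 mm above the counter, on a 26 mm round post; the 22 mm wide outlet nozzle hangs under its outer end.
- waste (a point): top centre of the round chromed waste (68 mm flange, domed plug) in the bowl's floor, 39 mm above the counter; straight under the outlet when the spout points straight ahead
- mug: blue plastic mug, 72 mm wide, 85 mm high, standing on the ledge's left end; origin centre of its underside. Not to be disturbed.
- soap_dish: aluminium soap dish 75 by 105 by 20 mm on the ledge's right end; origin centre of its underside. Not to be disturbed.
- soap: cream bar of soap 50 by 78 by 24 mm lying in the dish; origin centre of its underside. Not to be disturbed.
- cream_jar: small amber jar, 38 mm wide, 42 mm high, on the ledge behind and between the left valve and the spout; origin centre of its underside. Not to be disturbed.
- pump_bottle: white pump bottle, 66 mm wide, 173 mm high, on the counter beside the basin; origin centre of its underside. Not to be disturbed.
- nail_brush: wooden hand brush 165 mm long, 36 mm wide, 24 mm high, lying on the counter; origin at the middle of its length, on the counter. Not to be disturbed.
- paste_box: white toothpaste carton 45 by 165 by 36 mm lying on the counter; origin centre of its underside. Not to be disturbed.

How it is judged (in metres and radians):
At the end, for the whole second after the job is handed in: Both levers are within 0.1 rad of their shut stops, the spout's outlet is within 18 mm (seen from above) of the centre of the waste, all three are at rest, and every one of the loose toiletries is within 20 mm of where it stood (value of joint each of left_lever, right_lever below 0.1 rad and horizontal distance between outlet and waste below 0.018 m and velocity of joint left_lever between -0.05 and 0.05 rad/s and velocity of joint right_lever between -0.05 and 0.05 rad/s and velocity of joint spout between -0.05 and 0.05 rad/s and distance of each of mug, soap_dish, soap, cream_jar, pump_bottle, nail_brush, paste_box from where it was at the start of the episode below 0.02 m); the robot touches nothing.
It fails at once if a lever or the spout's arm is pinched: the fingers press on both of its side faces at once (over 2 N each) ((contact force between the fingers and left_lever_c2 above 2 N and contact force between the fingers and left_lever_c3 above 2 N) or (contact force between the fingers and right_lever_c2 above 2 N and contact force between the fingers and right_lever_c3 above 2 N) or (contact force between the fingers and spout_c4 above 2 N and contact force between the fingers and spout_c5 above 2 N)).
It fails at once if one of the loose toiletries is moved, lifted or carried more than 20 mm (distance of any of mug, soap_dish, soap, cream_jar, pump_bottle, nail_brush, paste_box from where it was at the start of the episode above 0.02 m).
It fails at once if one of the standing toiletries is tipped more than 0.3 rad (angle between any of mug, soap_dish, soap, cream_jar, pump_bottle, nail_brush, paste_box's own z axis and vertical above 0.3 rad).
It also fails if it takes over 64 s, if anything falls off the work surface, if the arm or the gripper's body presses on something with over 40 N, if the wrist force passes 120 N, or if a joint passes its speed limit or range.

ROBOT

A 6-joint arm with a two-finger parallel gripper is mounted at the origin on the work surface. World frame = base frame: x ahead of the robot, y to its left, z up, the work surface at z = 0. Lengths are in mm, angles in rad, forces in N, time in s.
With the tool pointing down it reaches from about 275 to 825 mm from the base axis. Payload 4.9 kg.
Tool frame: the origin (TCP) lies midway between the tips of the shut fingers; the grasp point (between the pads) lies 19 mm behind it; z points along the fingers, y is the line along which they close (so a half turn about z gives the same grasp; the last joint's range is limited). The gripper opens to 85 mm and grips with 20 to 120 N. Pads are 22 mm wide; open, the fingers measure 114 mm over their backs; the gripper's body (76 mm by 85 mm) begins 54 mm behind the grasp point. The pads swing forward as they close: fully open they stand 13 mm farther back than shut.
Start: joints at [1.071, 0.326, -0.193, 1.052, 0, 1.437], TCP at [196.729, 513.631, 231.281] pointing down, gripper open.
Joint ranges: [-2.65, 2.65], [-0.97, 1.79], [-1.3, 1.35], [-1.93, 2.1], [-1.47, 1.37], [-3.14, 3.14]. Speed limits (rad/s): [2.57, 2.57, 3.14, 3.14, 3.14, 3.14].

INTERFACE

Orientations are given as a unit quaternion [x, y, z, w].
In Python, from workcell import ctrl gives the robot as it stands.
- The arm moves only by the tool apply_moves, never from a script. Its argument "moves" is a list of rows, each a list of 4 numbers: the shift along the tool's x, y, z in mm, then the turn about the tool's z in rad. A call has exactly 8 rows; each row is the pose to reach, as a shift and turn from the pose commanded when the call began, along the tool's axes at that moment; what a row does not reach only later rows make up. A row lasts 1/12 s, in which the tool goes at most 41.7 mm and 7.16 degrees, less where a joint would pass 70% of its speed; a pose out of reach is approached as far as the arm can. A call with a gripper value outside its range is refused whole. "gripper" is the finger opening in mm, from 0 to 85.4, set as the call begins (left out, the last holds). The fingers move at their own pace and stop on an object; the grip force is fixed at half the most. Time passes only in rows, so rows that repeat a pose let the fingers close, or fill a call up. It gives the time, the measured TCP pose, the force, the opening and the grip force at its end, in the units of the state.
- ctrl.read_state(): the state, without advancing time (a new reading comes with each control period).
- ctrl.read_camera(name): name is "scene" or "top" or "wrist"; returns a dict with "img" (480x640x3 uint8, red, green, blue), "range_z" (480x640 float32, mm along the optical axis (not along the pixel's ray), 0 where there is no reading), "fx", "fy", "cx", "cy" (pixels), "pose" (4x4, takes a point from camera to world coordinates). Camera axes: x right, y down, z forward; pixel columns grow to the right and rows downward; lengths in mm; the calibration is good to about 2 mm. The wrist camera is an equidistant fisheye: a pixel r from the principal point sees the ray r / f radians off the axis. A picture is of the moment at which its call begins.
- ctrl.close_job(): hands the job in; it is judged then, once.
The state is a dict: "clock": time; "joint_pos": joint angles; "qvel": joint speeds; "tau": joint torques, N m; "eef_pos": TCP position; "tcp_rot": TCP orientation; "wrist_force": force on the tool from outside, world axes, zero at the start; "ft_torque": the same for the moment, N m; "finger_gap": finger opening in mm; "grip_force": force on a finger pad.
Only numpy, scipy, OpenCV 4.12 (cv2) and the standard library are available. Lean on these libraries where they do the work, as an engineer would, in place of code of your own. Each camera call takes 0.05 s, during which the arm holds its last target. There are 200 camera calls.

## Working session

There is one attempt and no reset: what is moved stays moved. The work goes in short steps, Python scripts to look and compute and a tool call to move; the robot and the scene stay as the last step left them, time stands still between calls to the robot, and variables do not carry over. Pictures are saved under pics/ and viewed, at most 10 in all, crops included, and the job is handed in when it is done.

Besides the shell and the picture viewer there is one more tool, called after ">>>" as a command line: name --pt "numbers of a row" for each row, then --argument value for the rest. apply_moves: Moves the arm, as the interface text tells. Its arguments: {"type":"object","properties":{"moves":{"type":"array","items":{"type":"array","items":{"type":"number"}}},"gripper":{"type":"number"}},"required":["moves"]}

```bash
mkdir -p pics; ls; python3 - <<'E'
from workcell import ctrl
import cv2,pickle
s=ctrl.read_state(); print(s['clock'],s['eef_pos'],s['tcp_rot'],s['finger_gap'])
for n in ['top','scene']:
    c=ctrl.read_camera(n); pickle.dump(c,open(n+'.pkl','wb')); cv2.imwrite(f'pics/{n}0.png',c['img'][:,:,::-1]); print(n,c['fx'],c['cx'],c['cy'],c['pose'].round(3).tolist())
E
```

```text
pics
0.0 [196.44285885 513.08989495 230.48523765] [ 1.81873752e-01  9.83321498e-01 -8.33588886e-04 -2.74650229e-04] 85.33924171814247
top 562.1798571115702 310.13858535304627 242.655595443356 [[-0.011, -0.991, 0.132, 318.528], [-1.0, 0.013, 0.014, -10.407], [-0.015, -0.132, -0.991, 1607.781], [0.0, 0.0, 0.0, 1.0]]
scene 613.6520411598391 324.2560988546257 238.037550671405 [[0.77, 0.533, -0.351, 1120.065], [0.638, -0.632, 0.441, -721.427], [0.014, -0.563, -0.826, 1538.492], [0.0, 0.0, 0.0, 1.0]]
```

View pics/top0.png

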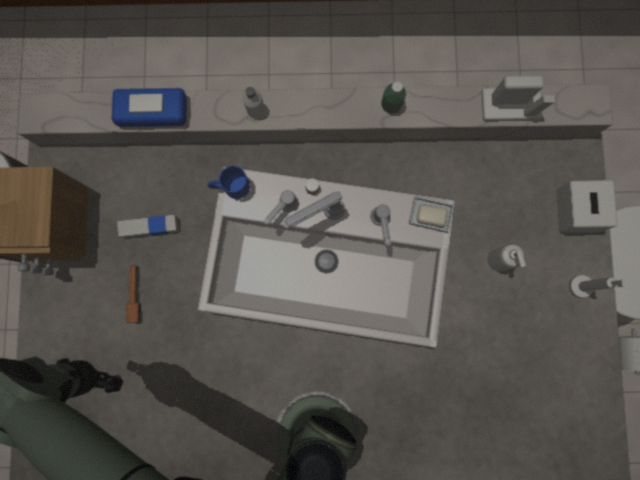

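View pics/scene0.png

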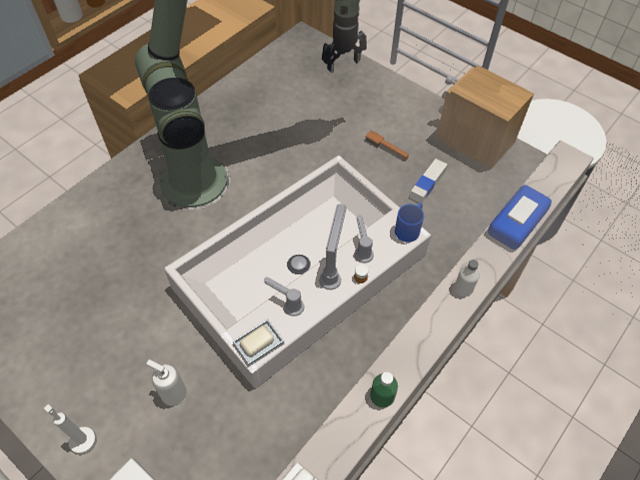

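The top view shows the basin rotated by about 8°, with corners near (220,170), (454,202), (437,346) and (200,310). The spout (post 332,208) points left to about (288,222). The levers point from (288,198) to (268,222) and from (381,212) to (388,246). The mug is at (232,182), the jar at (312,186) and the soap dish at (431,213).

```bash
cat > h.py <<'E'
import numpy as np,cv2,pickle
def cloud(c):
    z=c['range_z'].astype(float); v,u=np.mgrid[:480,:640]
    P=np.stack([(u-c['cx'])/c['fx']*z,(v-c['cy'])/c['fy']*z,z],-1)
    W=P@c['pose'][:3,:3].T+c['pose'][:3,3]; W[z==0]=np.nan
    return W
def basin(W):
    m=(abs(W[...,2]-110)<9)&(W[...,0]>150)&(W[...,0]<850)&(abs(W[...,1])<480)
    m=m.astype(np.uint8)
    n,l,st,_=cv2.connectedComponentsWithStats(m); k=1+np.argmax(st[1:,4])
    return W[l==k]
def tob(W,o,yaw):
    c,s=np.cos(yaw),np.sin(yaw); d=W[...,:2]-o
    return np.stack([c*d[...,0]+s*d[...,1],-s*d[...,0]+c*d[...,1],W[...,2]],-1)
E
python3 - <<'E'
from h import *
np.set_printoptions(precision=1,suppress=True)
for n in ['top','scene']:
    c=pickle.load(open(n+'.pkl','rb')); W=cloud(c); R=basin(W)
    print(n,len(R),'z',np.median(R[:,2]))
    r=cv2.minAreaRect(R[:,:2].astype(np.float32)); print(r)
    (cx,cy),(a,b),ang=r
    yaw=np.radians(ang if a<b else ang-90); o=np.array([cx,cy])
    B=tob(W,o,yaw); print('yaw',yaw)
    for nm,ax,ay,zl,zh,rm in [('L',125,125,160,185,100),('R',125,-125,160,185,100),('S',125,0,259,282,160)]:
        d=B[...,:2]-[ax,ay]; rr=np.hypot(d[...,0],d[...,1])
        m=(B[...,2]>zl)&(B[...,2]<zh)&(rr<rm)
        p=B[m]; q=d[m]; far=np.hypot(*q.T)>35
        e=q[far].mean(0); print(nm,m.sum(),'z',np.median(p[:,2]),'rmax',np.hypot(*q.T).max(),'ang',np.arctan2(e[1],-e[0]), 'cap',p[~far].mean(0))
    for nm,x0,x1,y0,y1,zl,zh in [('mug',60,210,215,320,150,220),('jar',130,210,20,110,135,160),('soap',60,205,-320,-200,118,145)]:
        m=(B[...,0]>x0)&(B[...,0]<x1)&(B[...,1]>y0)&(B[...,1]<y1)&(B[...,2]>zl)&(B[...,2]<zh); p=B[m]
        if len(p): print(nm,len(p),p.min(0),p.max(0))
E
```

```text
top 11975 z 109.48177905347688
((487.533203125, -35.487335205078125), (640.2710571289062, 400.46917724609375), 80.51885223388672)
yaw -0.16547724538678202
L 352 z 176.19815557028335 rmax 89.68152678114788 ang 0.5374361975306984 cap [118.7 127.3 176.3]
R 359 z 176.59684249055 rmax 89.75623701064298 ang -0.2753567773516355 cap [ 118.5 -125.1  176.4]
S 691 z 271.7770105234074 rmax 145.5499296653934 ang 0.9084121768684921 cap [116.8   8.9 271.6]
mug 352 [110.8 235.5 150.2] [184.7 319.8 200.1]
jar 147 [154.8  51.4 136.1] [190.   84.4 158.5]
soap 849 [  72.5 -312.2  118.2] [ 191.5 -201.7  145. ]
scene 10530 z 108.993708064982
((490.87420654296875, -35.08245849609375), (642.4609985351562, 405.29205322265625), 80.34307098388672)
yaw -0.1685452069625533
L 300 z 175.4379986984036 rmax 92.70050908805943 ang 0.5261796060470609 cap [122.6 124.4 175.1]
R 377 z 175.41013362113245 rmax 90.57167479542794 ang -0.31028383631264606 cap [ 122.6 -128.4  174.6]
S 534 z 271.02715906999504 rmax 145.99210136866827 ang 0.9171259075424637 cap [120.1   6.5 270.8]
mug 535 [108.9 231.1 150.2] [184.  319.9 201.7]
jar 157 [130.1  49.7 136. ] [190.2 109.5 157.2]
soap 978 [  89.7 -313.9  118.1] [ 190.4 -202.8  144.7]
```

Basin is at o≈(488,−36) with yaw −0.166. The left lever is open by about 1.04 rad and the right by about 1.29. The spout is swung to 0.91. I'll do the spout first, approaching from its left and behind with the fingers shut.

>>> apply_moves --pt "-20 -8 -4 -0.02" --pt "-55 -20 -10 -0.05" --pt "-90 -33 -14 -0.08" --pt "-130 -48 -14 -0.11" --pt "-170 -63 -14 -0.14" --pt "-210 -78 -14 -0.17" --pt "-245 -91 -14 -0.19" --pt "-270 -100 -14 -0.2" --gripper 0

```text
clock: 0.77
eef_pos: [415.2, 321.0, 245.0]
tcp_rot: [0.084, 0.996, -0.0, 0.0]
wrist_force: [0.4, 0.0, 0.4]
finger_gap: -0.1
grip_force: 0.0
```

```bash
cat >> h.py <<'E'
O=np.array([488.,-36.]); YAW=-0.166
def where():
    from workcell import ctrl
    from scipy.spatial.transform import Rotation as R
    s=ctrl.read_state(); p=np.array(s['eef_pos']); b=tob(p,O,YAW); M=R.from_quat(s['tcp_rot']).as_matrix()
    t=np.arctan2(M[1,1],M[0,1])-YAW-np.pi/2
    print('t %.2f'%s['clock'],'basin',b.round(1),'tool y off basin y %.3f'%t,'gap %.1f'%s['finger_gap'],'F',np.round(s['wrist_force'],1))
E
python3 -c "from h import *;where()"
```

```text
t 0.77 basin [-130.8  340.1  245. ] tool y off basin y -0.001 gap -0.1 F [0.4 0.  0.4]
```

>>> apply_moves --pt "-25 -12 0 0" --pt "-60 -32 0 0" --pt "-95 -55 0 0" --pt "-130 -78 0 0" --pt "-165 -102 0 0" --pt "-200 -125 0 0" --pt "-225 -142 0 0" --pt "-240 -150 0 0"

```text
clock: 1.43
eef_pos: [627.2, 132.5, 244.3]
tcp_rot: [0.085, 0.996, -0.001, -0.0]
wrist_force: [-0.6, 1.3, 0.2]
finger_gap: -0.0
grip_force: 0.0
```

```bash
python3 - <<'E'
from h import *
where()
for th in np.arange(.9,-.05,-.1):
    for h in (28,):
        print(round(th,1),np.round([125-100*np.cos(th)+h*np.sin(th),100*np.sin(th)+h*np.cos(th)],0))
E
```

```text
t 1.43 basin [109.5 189.2 244.3] tool y off basin y -0.004 gap -0.0 F [-0.6  1.3  0.2]
0.9 [85. 96.]
0.8 [75. 91.]
0.7 [67. 86.]
0.6 [58. 80.]
0.5 [51. 73.]
0.4 [44. 65.]
0.3 [38. 56.]
0.2 [33. 47.]
0.1 [28. 38.]
0.0 [25. 28.]
```

>>> apply_moves --pt "1 -15 0 0" --pt "4 -35 0 0" --pt "8 -55 0 0" --pt "11 -72 0 0" --pt "14 -82 0 0" --pt "20 -88 0 0" --pt "26 -93 0 0" --pt "34 -98 0 0"

```text
clock: 2.1
eef_pos: [575.7, 45.7, 245.4]
tcp_rot: [0.082, 0.997, 0.001, 0.001]
wrist_force: [4.4, -0.0, -2.3]
finger_gap: -0.2
grip_force: 1.9
```

```bash
python3 -c "from h import *;where()"
```

```text
t 2.10 basin [ 73.   95.1 245.4] tool y off basin y 0.001 gap -0.2 F [ 4.4 -0.  -2.3]
```

>>> apply_moves --pt "4 -2 0 0" --pt "8 -5 0 0" --pt "13 -8 0 0" --pt "17 -11 0 0" --pt "20 -14 0 0" --pt "24 -18 0 0" --pt "28 -22 0 0" --pt "31 -26 0 0"

```text
clock: 2.77
eef_pos: [540.0, 24.4, 245.3]
tcp_rot: [0.083, 0.997, 0.0, -0.0]
wrist_force: [4.3, 1.4, 0.5]
finger_gap: -0.2
grip_force: 1.6
```

>>> apply_moves --pt "3 -4 0 0" --pt "6 -9 0 0" --pt "8 -13 0 0" --pt "10 -17 0 0" --pt "12 -21 0 0" --pt "14 -25 0 0" --pt "15 -28 0 0" --pt "16 -30 0 0"

```text
clock: 3.43
eef_pos: [519.3, -2.7, 245.2]
tcp_rot: [0.083, 0.997, 0.0, -0.0]
wrist_force: [3.0, 2.2, -0.3]
finger_gap: -0.3
grip_force: 1.4
```

```bash
cat >> h.py <<'E'
def tap(n='top'):
    from workcell import ctrl
    c=ctrl.read_camera(n); B=tob(cloud(c),O,YAW)
    for nm,ax,ay,zl,zh,r0,r1 in [('L',125,125,164,181,30,90),('R',125,-125,164,181,30,90),('S',125,0,259,279,40,146)]:
        d=B[...,:2]-[ax,ay]; rr=np.hypot(d[...,0],d[...,1])
        m=((B[...,2]>zl)&(B[...,2]<zh)&(rr<r1)&(rr>r0)).astype(np.uint8)
        n_,l,st,_=cv2.connectedComponentsWithStats(m)
        if n_<2: continue
        k=1+np.argmax(st[1:,4]); e=d[l==k].mean(0); print(nm,st[k,4],'ang %.3f'%np.arctan2(e[1],-e[0]))
    return c
E
python3 - <<'E'
from h import *
where(); c=tap(); cv2.imwrite('pics/top1.png',cv2.resize(c['img'][120:360,180:480,::-1],None,fx=2,fy=2)); tap('scene')
E
```

```text
t 3.43 basin [ 25.4  38.  245.2] tool y off basin y -0.000 gap -0.3 F [ 3.   2.2 -0.3]
L 142 ang 0.546
R 149 ang -0.266
L 108 ang 0.576
R 137 ang -0.304
S 324 ang 0.111
```

View pics/top1.png

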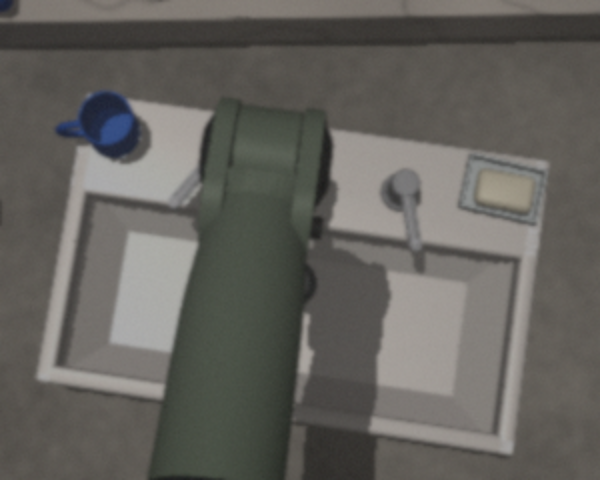

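The arm hides the spout in the top view, but the scene camera measures it at about 0.11 rad. I'll push about 11 mm more, then back off.

>>> apply_moves --pt "1 -3 0 0" --pt "2 -6 0 0" --pt "2 -9 0 0" --pt "2 -11 0 0" --pt "2 -11 0 0" --pt "2 -4 0 0" --pt "2 8 0 0" --pt "2 22 0 0"

```text
clock: 4.2
eef_pos: [521.3, 19.9, 245.1]
tcp_rot: [0.083, 0.997, -0.0, -0.0]
wrist_force: [-0.1, -0.9, 0.3]
finger_gap: -0.0
grip_force: 0.0
```

```bash
python3 -c "
from h import *
where();tap('scene')"
```

```text
t 4.20 basin [ 23.6  60.6 245.1] tool y off basin y -0.001 gap -0.0 F [-0.1 -0.9  0.3]
L 108 ang 0.578
R 143 ang -0.303
S 361 ang -0.020
```

>>> apply_moves --pt "-4 10 0 0" --pt "-12 30 0 0" --pt "-20 50 0 0" --pt "-27 67 10 0" --pt "-27 67 30 0" --pt "-27 67 55 0" --pt "-27 67 78 0" --pt "-27 67 90 0"

```text
clock: 4.92
eef_pos: [557.8, 82.0, 152.4]
tcp_rot: [0.082, 0.997, -0.0, -0.002]
wrist_force: [-0.7, -0.4, 0.5]
finger_gap: -0.4
grip_force: 0.0
```

```bash
python3 - <<'E'
from h import *
where()
for th in np.r_[.54,np.arange(.6,1.61,.1)]:
    h=21; print(round(th,2),np.round([125-65*np.cos(th)-h*np.sin(th),125+65*np.sin(th)-h*np.cos(th)],0))
E
```

```text
t 4.92 basin [ 49.4 127.9 152.4] tool y off basin y 0.001 gap -0.4 F [-0.7 -0.4  0.5]
0.54 [ 58. 140.]
0.6 [ 59. 144.]
0.7 [ 62. 151.]
0.8 [ 65. 157.]
0.9 [ 68. 163.]
1.0 [ 72. 168.]
1.1 [ 77. 173.]
1.2 [ 82. 178.]
1.3 [ 87. 182.]
1.4 [ 93. 185.]
1.5 [ 99. 188.]
1.6 [106. 191.]
```

Now push from (50,128) along this arc.

>>> apply_moves --pt "-4 7 0 0" --pt "-9 13 0 0" --pt "-11 18 0 0" --pt "-13 23 0 0" --pt "-15 28 0 0" --pt "-17 32 0 0" --pt "-19 36 0 0" --pt "-22 40 0 0"

```text
clock: 5.58
eef_pos: [587.9, 117.3, 155.9]
tcp_rot: [0.083, 0.997, -0.0, 0.0]
wrist_force: [-2.3, -3.3, 0.5]
finger_gap: 0.0
grip_force: 1.8
```

>>> apply_moves --pt "-3 3 0 0" --pt "-7 7 0 0" --pt "-11 10 0 0" --pt "-15 13 0 0" --pt "-19 15 0 0" --pt "-23 17 0 0" --pt "-26 18 0 0" --pt "-28 19 0 0"

```text
clock: 6.25
eef_pos: [618.4, 131.5, 155.0]
tcp_rot: [0.083, 0.997, 0.0, -0.0]
wrist_force: [-3.2, -2.6, 0.3]
finger_gap: -0.1
grip_force: 1.6
```

```bash
python3 -c "
from h import *
where();tap('scene')"
```

```text
t 6.25 basin [100.9 186.7 155. ] tool y off basin y 0.000 gap -0.1 F [-3.2 -2.6  0.3]
L 142 ang 1.521
R 145 ang -0.297
S 362 ang -0.022
```

>>> apply_moves --pt "-1 0 0 0" --pt "-2 0 0 0" --pt "-3 0 0 0" --pt "-4 0 0 0" --pt "-5 0 0 0" --pt "-6 0 0 0" --pt "-6 0 0 0" --pt "-6 0 0 0"

```text
clock: 6.97
eef_pos: [622.6, 131.4, 155.1]
tcp_rot: [0.082, 0.997, 0.001, -0.001]
wrist_force: [-7.9, 3.1, -0.1]
finger_gap: 0.1
grip_force: 3.8
```

```bash
python3 -c "
from h import *
where();tap('scene')"
```

```text
t 6.97 basin [105.1 187.3 155.1] tool y off basin y 0.001 gap 0.1 F [-7.9  3.1 -0.1]
L 144 ang 1.584
R 143 ang -0.299
S 367 ang -0.024
```

The left lever is against its stop. I'll back off, rise over the spout and cross to the right lever.

>>> apply_moves --pt "10 -2 0 0" --pt "25 -4 0 0" --pt "35 -4 -15 0" --pt "45 -4 -45 0" --pt "52 -4 -80 0" --pt "52 -4 -115 0" --pt "52 -4 -140 0" --pt "52 -4 -150 0"

```text
clock: 7.68
eef_pos: [575.2, 135.0, 311.1]
tcp_rot: [0.083, 0.997, 0.001, 0.005]
wrist_force: [0.9, 0.3, -0.3]
finger_gap: 0.4
grip_force: 0.0
```

>>> apply_moves --pt "0 -20 0 0" --pt "0 -55 0 0" --pt "0 -95 0 0" --pt "0 -135 0 0" --pt "0 -175 0 0" --pt "0 -215 0 0" --pt "0 -250 0 0" --pt "0 -280 0 0"

```text
clock: 8.35
eef_pos: [526.0, -144.3, 305.2]
tcp_rot: [0.084, 0.996, -0.001, 0.001]
wrist_force: [0.6, -0.8, -0.7]
finger_gap: 0.2
grip_force: 0.0
```

```bash
python3 -c "
from h import *
where();tap('top')"
```

```text
t 8.35 basin [  55.4 -100.6  305.2] tool y off basin y -0.001 gap 0.2 F [ 0.6 -0.8 -0.7]
L 147 ang 1.543
S 461 ang -0.001
```

>>> apply_moves --pt "2 -4 5 0" --pt "3 -7 20 0" --pt "3 -7 45 0" --pt "3 -7 75 0" --pt "3 -7 105 0" --pt "3 -7 130 0" --pt "3 -7 145 0" --pt "3 -7 150 0"

```text
clock: 9.07
eef_pos: [520.3, -146.2, 152.1]
tcp_rot: [0.082, 0.997, 0.001, -0.002]
wrist_force: [-0.3, 0.9, 1.0]
finger_gap: 0.2
grip_force: 0.0
```

```bash
python3 - <<'E'
from h import *
where()
for th in np.arange(.3,1.61,.1):
    h=21; print(round(th,2),np.round([125-65*np.cos(th)-h*np.sin(th),-(125+65*np.sin(th)-h*np.cos(th))],0))
E
```

```text
t 9.07 basin [  50.  -103.3  152.1] tool y off basin y 0.001 gap 0.2 F [-0.3  0.9  1. ]
0.3 [  57. -124.]
0.4 [  57. -131.]
0.5 [  58. -138.]
0.6 [  59. -144.]
0.7 [  62. -151.]
0.8 [  65. -157.]
0.9 [  68. -163.]
1.0 [  72. -168.]
1.1 [  77. -173.]
1.2 [  82. -178.]
1.3 [  87. -182.]
1.4 [  93. -185.]
1.5 [  99. -188.]
1.6 [ 106. -191.]
```

>>> apply_moves --pt "-3 -6 0 0" --pt "-5 -12 0 0" --pt "-6 -18 0 0" --pt "-6 -22 0 0" --pt "-7 -27 0 0" --pt "-8 -32 0 0" --pt "-9 -36 0 0" --pt "-10 -41 0 0"

```text
clock: 9.73
eef_pos: [525.3, -189.7, 156.0]
tcp_rot: [0.083, 0.997, 0.001, 0.001]
wrist_force: [0.5, 3.5, 0.2]
finger_gap: -0.0
grip_force: 1.9
```

>>> apply_moves --pt "-2 -4 0 0" --pt "-4 -8 0 0" --pt "-6 -12 0 0" --pt "-9 -16 0 0" --pt "-12 -20 0 0" --pt "-15 -23 0 0" --pt "-18 -26 0 0" --pt "-21 -30 0 0"

```text
clock: 10.4
eef_pos: [540.4, -222.9, 154.9]
tcp_rot: [0.083, 0.997, 0.0, -0.001]
wrist_force: [-1.1, 4.0, -0.7]
finger_gap: 0.0
grip_force: 1.8
```

>>> apply_moves --pt "-3 -2 0 0" --pt "-6 -4 0 0" --pt "-9 -6 0 0" --pt "-12 -7 0 0" --pt "-14 -8 0 0" --pt "-16 -9 0 0" --pt "-18 -10 0 0" --pt "-18 -10 0 0"

```text
clock: 11.07
eef_pos: [557.1, -236.2, 155.3]
tcp_rot: [0.083, 0.997, -0.0, 0.0]
wrist_force: [-2.3, 2.2, -1.7]
finger_gap: -0.4
grip_force: 1.0
```

```bash
python3 -c "
from h import *
where();tap('scene')"
```

```text
t 11.07 basin [ 101.2 -186.1  155.3] tool y off basin y 0.000 gap -0.4 F [-2.3  2.2 -1.7]
L 121 ang 1.626
R 177 ang -1.534
S 359 ang -0.021
```

>>> apply_moves --pt "-1 0 0 0" --pt "-2 0 0 0" --pt "-3 0 0 0" --pt "-4 0 0 0" --pt "-5 0 0 0" --pt "-6 0 0 0" --pt "-6 0 0 0" --pt "-6 0 0 0"

```text
clock: 11.78
eef_pos: [561.2, -237.5, 155.3]
tcp_rot: [0.083, 0.997, -0.001, -0.001]
wrist_force: [-7.9, -2.2, 1.4]
finger_gap: -0.1
grip_force: 3.8
```

```bash
python3 -c "
from h import *
where();tap('scene')"
```

```text
t 11.78 basin [ 105.5 -186.6  155.3] tool y off basin y -0.001 gap -0.1 F [-7.9 -2.2  1.4]
L 124 ang 1.622
R 173 ang -1.606
S 362 ang -0.021
```

The right lever is also on its stop. I'll retreat up and away to the right front, then check.

>>> apply_moves --pt "10 2 0 0" --pt "25 2 0 0" --pt "35 2 -15 0" --pt "45 2 -45 0" --pt "52 2 -80 0" --pt "60 2 -110 0" --pt "70 -5 -130 0" --pt "90 -15 -140 0"

```text
clock: 12.5
eef_pos: [474.9, -237.7, 299.7]
tcp_rot: [0.082, 0.997, -0.002, 0.005]
wrist_force: [-0.7, -0.1, 0.4]
finger_gap: -0.3
grip_force: 0.0
```

>>> apply_moves --pt "10 -15 0 0" --pt "25 -40 0 0" --pt "45 -70 0 0" --pt "65 -100 0 0" --pt "85 -130 0 0" --pt "100 -155 0 0" --pt "110 -170 0 0" --pt "110 -170 0 0"

```text
clock: 13.17
eef_pos: [333.9, -389.6, 296.2]
tcp_rot: [0.085, 0.996, -0.002, 0.001]
wrist_force: [0.2, 0.1, 0.1]
finger_gap: -0.2
grip_force: 0.0
```

```bash
python3 - <<'E'
from h import *
where(); c=tap('top'); cv2.imwrite('pics/top2.png',cv2.resize(c['img'][120:360,180:480,::-1],None,fx=2,fy=2)); tap('scene')
B=tob(cloud(c),O,YAW)
m=(B[...,2]>259)&(B[...,2]<279)&(abs(B[...,1])<60)&(B[...,0]<60)&(B[...,0]>-30); print('spout outer half mean y',B[m].mean(0))
m=(B[...,2]>30)&(B[...,2]<50)&(np.hypot(B[...,0]+10,B[...,1])<60)
hsv=c['img'].max(-1)<130; m&=hsv; print('waste',m.sum(),B[m].mean(0))
E
```

```text
t 13.17 basin [ -93.5 -374.2  296.2] tool y off basin y -0.004 gap -0.2 F [0.2 0.1 0.1]
L 151 ang 1.544
R 149 ang -1.550
S 451 ang -0.001
L 129 ang 1.626
R 154 ang -1.628
S 363 ang -0.020
spout outer half mean y [ 2.17557162e+01 -2.12822116e-01  2.71454917e+02]
waste 321 [-2.47884693 -2.19300247 35.86737995]
```

View pics/top2.png

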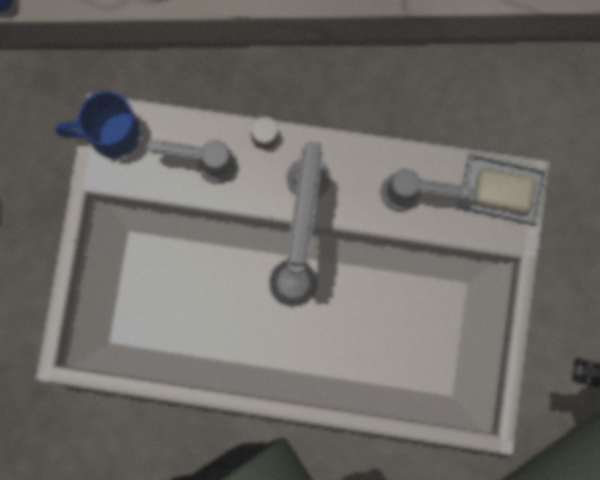

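The picture shows the spout (300,200) pointing straight at the waste (292,282). Both levers point straight out, and the mug (108,125), jar (265,132) and dish (505,190) have not moved.

```bash
python3 -c "
from workcell import ctrl
print(ctrl.close_job())"
```

```text
the job is handed in; nothing more can be done
None
```

Job handed in at about 13 s of the 64 s: the spout measures within about 0.02 rad of straight ahead over the waste, both levers are shut against their stops, and the mug, jar, soap dish and soap look unmoved; the interface gave no verdict.

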